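# Space out and pedal-clamp the short sample tile

## Task

Stand the spacer block on the jig's bed in the gap between the jaw bar and the short tile, the only one of the three gaps that is wide enough for it, and let go of it. Then press the clamp's pedal down until the jaw, pushing through the spacer, holds the short tile firmly flush against the back fence. Finish while still holding the pedal down, and leave the beaker, the bottle and the tape roll where they are.

Things in the scene. Friction and masses are not known exactly. Their poses are not given: they have to be found in the camera images.
- jig: Metal jig fixed on the bench: dark bed plate (x -33 to 127, y +-125 mm, top 12 mm above the bench), back fence, pedal clamp between two dark posts (88 mm high, at y = +-120 mm, x = -6). Origin on the bench under the middle of the raised jaw's front face; x points from jaw to fence, y along the jaw. Three tile places at y = -68, 0, +68 mm, in any order.
- fence (a point): Middle of the back fence's face at bed level (jig x = 97, y = 0, z = 12 mm; the fence's top is 32 mm above the bench); axes as the jig's.
- clamp: Spring clamp rocking on an axle (its origin, jig x -6, 74 mm above the bench). Its jaw, a 12 mm square bar 210 mm long, hangs with its centre 20 mm above the bench; its front at jig x = 0 with the pedal up. A strip behind it is 33 mm high. Pressing the pedal moves the jaw to the fence: 0.22 rad = 11 mm, hard stop 0.29 rad = 14 mm. With the spacer in place it comes up solid at about 0.22 rad.
- pedal (a point): Middle of the top of the pedal pad (black, level at the start, 46 mm along x, 64 mm along y), on the robot's side of the jig, 74 mm above the bench at jig x = -126 when up, about 26 mm lower when clamped. Axes as the clamp's. The spring alone takes about 2 to 6 N; a steady downward push of 12 to 20 N clamps firmly. Let go, it springs up.
- tile_short: The short tile, loose: white glazed on top, 66 mm long (along its x, jaw to fence) x 62 mm wide x 14 mm thick, lying on the bed at one of the three places. Origin under the middle of its back edge; it extends to x = -66 mm. At the start its back edge is about 5 mm off the fence, so the gap between its front edge and the jaw is about 26 mm.
- tile_back (a point): Middle of the short tile's back edge, underside; axes as the tile's.
- tile_long_a: A long tile, 82 x 62 x 14 mm, already bonded to the bed at another place (cannot move). Origin under its middle line, 5 mm ahead of the fence. The gap between it and the jaw is only 15 mm.
- tile_long_b: The other long tile, same size, bonded at the remaining place.
- spacer: Grey hard plastic spacer block, loose, standing upright on the bench to the left or right of the jig. Foot 20 mm (its x) x 44 mm (its y) x 16 mm high; centred on it a grip tab 14 mm (x) x 30 mm (y) up to 58 mm above the underside. Origin at the centre of the underside. In the gap its x lies along the jig's x, either way round.
- beaker: Glass beaker, 66 mm across, 85 mm high, on the other side of the jig from the spacer; origin at the centre of its underside. Leave alone.
- wash_bottle: White plastic bottle, 64 mm across, 170 mm high; origin at the centre of its underside. Leave alone.
- tape_roll: Brown roll of tape lying flat, 90 mm across, 24 mm high; origin at the centre of its underside. Leave alone.
Not all that is in view belongs to the job. Leave any blue look-alike of the tile_short alone.

How it is judged:
By the outcome, as a careful person would: the job done as asked, in the order asked, and still so for the second after the job is handed in, while the arm keeps its last pose, push and grip.
It also fails if it takes over 51 s, if anything falls off the work surface, if the arm or the gripper's body presses on something with over 40 N, if the wrist force passes 120 N, or if a joint passes its speed limit or range.

## Robot

A 6-joint arm with a two-finger parallel gripper is mounted at the origin on the work surface. World frame = base frame: x ahead of the robot, y to its left, z up, the work surface at z = 0. Lengths are in m, angles in rad, forces in N, time in s.
With the tool pointing down it reaches from about 0.35 to 0.775 m from the base axis. Payload 7.3 kg.
Tool frame: the origin (TCP) lies on the centre line of the jaws, within the pads' length; the fingertips stand 17 mm ahead of it and the grasp point (between the pads) lies 2 mm behind it (robot.tcp_to_tips is the distance from the TCP to the fingertips, in m); z points along the fingers, y is the line along which they close (so a half turn about z gives the same grasp; the last joint's range is limited). The gripper opens to 92 mm and grips with 3 to 60 N. Pads are 19 mm wide; open, the fingers measure 130 mm over their backs; the gripper's body (75 mm by 190 mm) begins 47 mm behind the grasp point.
Start: joints at [0.972, 0.342, 1.524, -0, 1.275, -0.146], TCP at [0.23, 0.472, 0.244] pointing down, gripper open.
Joint ranges: [-2.53, 2.53], [-0.77, 2.02], [0.04, 2.7], [-1, 4.14], [0.28, 2.66], [-3.11, 3.11]. Speed limits (rad/s): [2.57, 2.57, 3.14, 3.14, 3.14, 3.14].

## Interface

Orientations are given as [roll, pitch, yaw] about the fixed x, y, z axes, in that order (R = Rz(yaw) Ry(pitch) Rx(roll)).
In Python, from cell import robot gives the robot as it stands. The module is installed in compiled form; this text tells all that it offers.
- The arm moves only by the tool carry_out, never from a script. Its argument "commands" is a list of rows, each a list of 3 entries, a list of its own where there are three numbers: the shift along the tool's x, y, z in m, then the turn about the tool's z in rad, then the opening, from 0 (shut) to 1 (fully open). In form: [[[dx, dy, dz], yaw, claw], ...]. A call has 1 to 20 rows; each row shifts and turns the commanded pose from where the row before left it, along the tool's axes as they then stand; what a row does not reach is not made up. A row lasts 1/8 s, in which the tool goes at most 62.5 mm and 10.7 degrees, less where a joint would pass 70% of its speed; a pose out of reach is approached as far as the arm can. A call is refused whole if a number of a shift passes 0.0625 or a number of a turn 0.188, either way. A call with a gripper value outside its range is refused whole. The fingers move at their own pace and stop on an object; "newtons" is the grip in N (left out, the last holds). Time passes only in rows, so rows that do not move let the fingers close. It gives the time, the measured TCP pose, the force, the opening and the grip force at its end, in the units of the state.
- robot.observe(): the state, without advancing time (a new reading comes with each control period).
- robot.read_camera(name): name is "scene" or "top" or "wrist"; returns a dict with "pixels" (384x512x3 uint8, red, green, blue), "fx", "fy", "cx", "cy" (pixels), "view" (4x4, takes a point from world to camera coordinates); the wrist camera has in their place "T_tool_cam" (4x4, takes a point from camera to tool coordinates, whose origin is the TCP and whose axes are the flange's). Camera axes: x right, y up, looking along -z (the intrinsics and any distortion apply to the point x, -y, -z); pixel columns grow to the right and rows downward; lengths in m; the calibration is good to about 2 mm. A picture is of the moment at which its call begins: read the wrist's pose just before it. There is no depth.
- robot.hand_in(): hands the job in; it is judged then, once.
Trained networks look in a picture, given as the dict that the camera call returned (one of the last four; its "shot" number tells which), for a name from the list of things; names that differ only in an ending like _2 or _b are one class to them, and where a whole thing is asked for, a point or a joint stands for the part that bears it (a point fixed in the world has none). Each returns a list of dicts, best first, with "p" (0 to 1); they miss things now and then, are a little off and sometimes report something else, mostly with a low value. They report only what shows in the picture. A call takes as long as a camera call. They do not tell look-alikes from the thing itself.
- robot.find_in(picture, name): "at" ([column, row] in pixels, amid what is visible of it).
- robot.tip_of(picture, name): "at" ([column, row] in pixels: a listed point, or the origin of a listed thing).
The state is a dict: "time": time; "qpos": joint angles; "qvel": joint speeds; "joint_efforts": joint torques, N m; "tool_pos": TCP position; "tool_rot": TCP orientation; "contact_force": force on the tool from outside, world axes, zero at the start; "torque": the same for the moment, N m; "opening": finger opening in m; "grip_force": force on a finger pad.
Only numpy, scipy, OpenCV 4.12 (cv2) and the standard library are available. Lean on these libraries where they do the work, as an engineer would, in place of code of your own. Each camera call takes 0.05 s, during which the arm holds its last target. There are 200 camera calls.

## Working session

There is one attempt and no reset: what is moved stays moved. The work goes in short steps, Python scripts to look and compute and a tool call to move; the robot and the scene stay as the last step left them, time stands still between calls to the robot, and variables do not carry over. Pictures are saved under pics/ and viewed, at most 10 in all, crops included, and the job is handed in when it is done.

Besides the shell and the picture viewer there is one more tool, called after "Request:" by a JSON object that holds its "method" and its "body", one argument or row to a line. carry_out: Moves the arm, as the interface text tells. Its arguments: {"type":"object","properties":{"commands":{"type":"array"},"newtons":{"type":"number"}},"required":["commands"]}

```bash
mkdir -p pics; cat > h.py <<'E'
import numpy as np, cv2
from cell import robot
from scipy.spatial.transform import Rotation as R
def shot(n,name=None):
    s=robot.observe() if n=="wrist" else None
    p=robot.read_camera(n)
    if n=="wrist":
        T=np.eye(4);T[:3,:3]=R.from_euler('xyz',s['tool_rot']).as_matrix();T[:3,3]=s['tool_pos']
        p['c2w']=T@np.array(p['T_tool_cam'])
    else: p['c2w']=np.linalg.inv(np.array(p['view']))
    if name: cv2.imwrite('pics/'+name+'.png',np.ascontiguousarray(p['pixels'][:,:,::-1]))
    return p
def ground(p,px,z):
    d=np.array([(px[0]-p['cx'])/p['fx'],-(px[1]-p['cy'])/p['fy'],-1.])
    d=p['c2w'][:3,:3]@d;o=p['c2w'][:3,3]
    return o+d*(z-o[2])/d[2]
def proj(p,w):
    c=np.linalg.inv(p['c2w'])@np.append(w,1)
    return np.array([p['cx']+p['fx']*c[0]/-c[2],p['cy']-p['fy']*c[1]/-c[2]])
E
python3 - <<'E'
from h import *
for n in("top","scene"):
    p=shot(n,n+'1'); print(n,[k for k in p], p['c2w'][:3,3])
    for t,z in dict(jig=0,fence=.012,clamp=.074,pedal=.074,tile_short=.012,tile_back=.012,tile_long_a=.012,spacer=0,beaker=0,wash_bottle=0,tape_roll=0).items():
        for d in robot.tip_of(p,t)[:4]: print(t,round(d['p'],2),np.round(d['at'],0),np.round(ground(p,d['at'],z)[:2],3))
print(robot.observe())
E
```

```text
top ['pixels', 'fx', 'fy', 'cx', 'cy', 'view', 'shot', 'c2w'] [ 0.58943436 -0.01419844  0.94216078]
jig 0.83 [269. 210.] [ 0.583 -0.013]
jig 0.2 [403. 187.] [ 0.64  -0.339]
fence 0.7 [274. 172.] [ 0.676 -0.025]
clamp 0.97 [264. 211.] [ 0.583 -0.003]
pedal 0.6 [260. 266.] [0.459 0.008]
tile_short 0.98 [308. 104.] [ 0.845 -0.11 ]
tile_short 0.75 [302. 179.] [ 0.659 -0.094]
tile_short 0.66 [347. 126.] [ 0.79  -0.204]
tile_back 0.77 [349. 124.] [ 0.793 -0.209]
tile_back 0.76 [302. 179.] [ 0.659 -0.094]
tile_back 0.65 [310. 104.] [ 0.845 -0.116]
tile_long_a 0.94 [251. 168.] [0.687 0.031]
tile_long_a 0.19 [127. 194.] [0.625 0.338]
spacer 0.69 [274. 172.] [ 0.678 -0.024]
spacer 0.61 [141. 242.] [0.507 0.306]
beaker 0.59 [375. 271.] [ 0.435 -0.269]
wash_bottle 0.66 [124. 193.] [0.627 0.35 ]
wash_bottle 0.51 [275. 173.] [ 0.676 -0.029]
tape_roll 0.7 [404. 186.] [ 0.641 -0.343]
scene ['pixels', 'fx', 'fy', 'cx', 'cy', 'view', 'shot', 'c2w'] [0.97895395 0.53062885 0.718273  ]
jig 0.64 [263. 195.] [0.594 0.002]
fence 0.7 [227. 199.] [ 0.684 -0.025]
clamp 0.71 [268. 168.] [ 0.574 -0.013]
clamp 0.
[... 642 characters left out ...]
. 127.] [ 0.65  -0.361]
{'time': 1.2, 'qpos': array([ 9.72016275e-01,  3.41997700e-01,  1.52410642e+00, -2.93538491e-07,
        1.27541935e+00, -1.45998259e-01]), 'qvel': array([-0.0016593 ,  0.00054141,  0.00114238,  0.00135863, -0.00055177,
       -0.00027507]), 'joint_efforts': array([ 3.34642109e-04, -4.31117392e+01, -2.44493455e+01,  7.17862858e-02,
        4.82234219e-02,  6.10288247e-07]), 'tool_pos': array([0.22965525, 0.47211499, 0.24373946]), 'tool_rot': array([3.14152424e+00, 1.03431850e-05, 2.68881095e+00]), 'contact_force': array([-0.4402289 ,  0.1820384 , -0.18445958]), 'torque': array([-0.00039892,  0.03333072,  0.00433886]), 'grip_force': 0.0, 'opening': 0.09212460218159205}
```

View pics/top1.png

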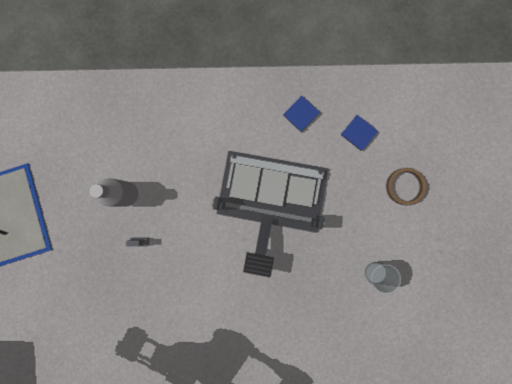

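View pics/scene1.png

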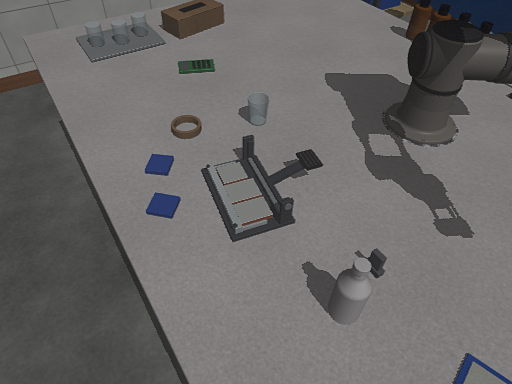

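Request:
{"method": "carry_out", "body": {
  "commands": [
    [[0,0,0],-0.15,1],
    [[0,0,0],-0.15,1],
    [[-0.038,-0.015,0.0025],0,1],
    [[-0.038,-0.015,0.0025],0,1],
    [[-0.038,-0.015,0.0025],0,1],
    [[-0.038,-0.015,0.0025],0,1],
    [[-0.038,-0.015,0.0025],0,1],
    [[-0.038,-0.015,0.0025],0,1],
    [[-0.038,-0.015,0.0025],0,1],
    [[-0.038,-0.015,0.0025],0,1],
    [[0,0,0],0,1]
  ]
}}

```text
time: 2.58
tool_pos: [0.5138, 0.3055, 0.223]
tool_rot: [-3.141, -0.0, 2.985]
contact_force: [-0.7, 0.4, -0.2]
opening: 0.0922
grip_force: 0.0
```

```bash
python3 - <<'E'
from h import *
p=shot("wrist","w1"); print(np.round(p['T_tool_cam'],3),p['fx']); print(robot.observe()['tool_pos'],robot.observe()['tool_rot'])
for f in (robot.tip_of,robot.find_in):
  for d in f(p,'spacer')[:3]: print(d['p'],d['at'],ground(p,d['at'],0),ground(p,d['at'],0.058))
E
```

```text
[[ 0.001  0.954  0.299  0.08 ]
 [ 1.    -0.001  0.    -0.   ]
 [ 0.     0.299 -0.954 -0.142]
 [ 0.     0.     0.     1.   ]] 324.13290753840465
[0.51246135 0.30642641 0.22317223] [-3.14131452e+00 -8.88045248e-04  2.98658324e+00]
0.89 [257.6, 154.0] [0.50840269 0.31120232 0.        ] [0.49665033 0.31221866 0.058     ]
0.64 [255.5, 159.7] [0.5146092  0.30781258 0.        ] [0.50187194 0.30936683 0.058     ]
```

View pics/w1.png

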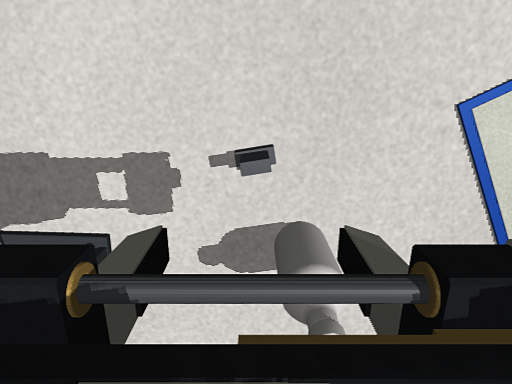

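```bash
python3 - <<'E'
import cv2
i=cv2.imread('pics/w1.png')[130:190,200:290]
cv2.imwrite('pics/w1c.png',cv2.resize(i,None,fx=8,fy=8,interpolation=cv2.INTER_CUBIC))
E
```

```text
(no output)
```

View pics/w1c.png

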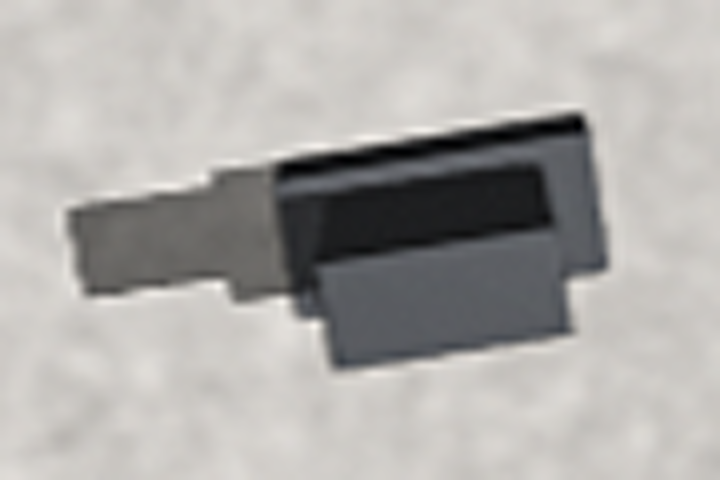

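```bash
python3 - <<'E'
from h import *
p=shot("wrist")
o=np.array([200,130]);g=lambda c,z:ground(p,np.array(c)/8-0.5+0.06+o,z)[:2]
C=[g(c,.058) for c in((318,262),(555,228),(575,332),(335,368))]
print(np.round(C,4),np.mean(C,0))
for a,b in((0,1),(3,2)): d=C[b]-C[a];print(np.linalg.norm(d),np.arctan2(-d[0],d[1]))
B=[g(c,0) for c in((277,170),(583,115))]
d=B[1]-B[0];y=np.arctan2(-d[0],d[1]);print(np.linalg.norm(d),y,np.mean(B,0)+.01*np.array([np.cos(y),np.sin(y)]))
p=shot("top")
for f in ('jig','fence','pedal','clamp'): pass
E
```

```text
[[0.4995 0.2956]
 [0.4997 0.3246]
 [0.5129 0.3253]
 [0.513  0.2955]] [0.50625667 0.31024469]
0.029054457423482657 -0.0065611707985300275
0.02981715278766298 0.0018948129260628489
0.044293052042424404 0.027354909826841363 [0.50746468 0.3099383 ]
```

Request:
{"method": "carry_out", "body": {
  "commands": [
    [[0,0,0],-0.158,0.7],
    [[0.006,0.0035,0.03],0,0.7],
    [[0,0,0.05],0,0.7],
    [[0,0,0.05],0,0.7],
    [[0,0,0.035],0,0.7],
    [[0,0,0.015],0,0.7],
    [[0,0,0],0,0.7],
    [[0,0,0],0,0.7]
  ]
}}

```text
time: 3.82
tool_pos: [0.5067, 0.3114, 0.0454]
tool_rot: [3.14, 0.003, -3.136]
contact_force: [-0.2, -0.2, 0.8]
opening: 0.0642
grip_force: 0.0
```

```bash
python3 - <<'E'
from h import *
p=shot("wrist","w2"); print(robot.observe()['tool_pos'],robot.observe()['tool_rot'])
E
```

```text
[0.50679504 0.31132996 0.04554233] [ 3.14022936e+00  2.99598544e-03 -3.13613953e+00]
```

View pics/w2.png

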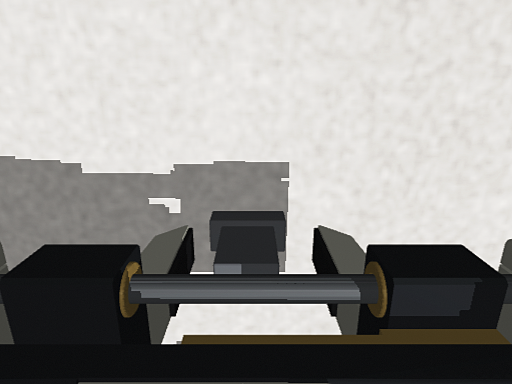

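Seen: the spacer's foot (columns 210–286, row 211) lies between the finger pads (193 and 315), square with them. Closing and lifting.

Request:
{"method": "carry_out", "body": {
  "commands": [
    [[0,0,0],0,0.1],
    [[0,0,0],0,0.1],
    [[0,0,0],0,0.1],
    [[0,0,0],0,0.1],
    [[0,0,-0.03],0,0.1],
    [[0,0,-0.05],0,0.1],
    [[0,0,-0.05],0,0.1],
    [[0,0,-0.03],0,0.1],
    [[0,0,0],0,0.1]
  ],
  "newtons": 25
}}

```text
time: 5.0
tool_pos: [0.5069, 0.3112, 0.2062]
tool_rot: [3.139, 0.005, -3.136]
contact_force: [-0.4, 0.5, -1.9]
opening: 0.0298
grip_force: 25.0
```

```bash
python3 - <<'E'
from h import *
s=robot.observe();print(s['tool_pos'],s['tool_rot'])
p=shot("top","t2")
a=lambda q,z:np.round(ground(p,q,z)[:2],4)
for t,z in dict(jig=0,fence=.012,clamp=.074,pedal=.074,tile_back=.012,tile_long_a=.012).items():
    for d in robot.tip_of(p,t)[:3]: print(t,round(d['p'],2),np.round(d['at'],1),a(d['at'],z))
i=cv2.imread('pics/t2.png')[140:290,200:345]
cv2.imwrite('pics/t2c.png',cv2.resize(i,None,fx=4,fy=4,interpolation=cv2.INTER_CUBIC))
E
```

```text
[0.50687768 0.31122421 0.20619548] [ 3.1393394   0.00486009 -3.13635765]
jig 0.63 [265.7 209.7] [ 0.585  -0.0046]
fence 0.82 [274.4 172.2] [ 0.6767 -0.0264]
clamp 0.95 [268.3 209.5] [ 0.5858 -0.0113]
clamp 0.18 [127.4 192.9] [0.6251 0.3147]
pedal 0.67 [260.5 263.8] [0.4634 0.007 ]
tile_back 0.96 [348.2 122.4] [ 0.7979 -0.2077]
tile_back 0.93 [309.9 106.1] [ 0.8397 -0.1148]
tile_back 0.88 [304.6 177.5] [ 0.6632 -0.1   ]
tile_long_a 0.68 [275.  173.5] [ 0.6735 -0.0279]
```

View pics/t2c.png

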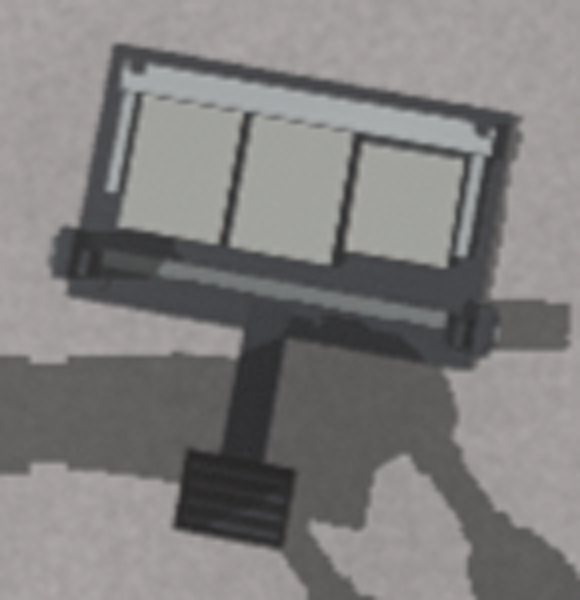

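The crop shows three white tiles in the jig; the right one (full image ≈ (302,191)) is shorter with the wide gap at its front. The blue squares at (302,113) and (359,132) are look-alikes. The white one fits.

```bash
python3 - <<'E'
from h import *
p=shot("top")
o=np.array([200,140]);g=lambda c,z:ground(p,np.array(c)/4-0.4+o,z)[:2]
from scipy.optimize import least_squares
bed=[((115,45),(.127,.125)),((520,118),(.127,-.125)),((68,290),(-.033,.125)),((475,365),(-.033,-.125))]
W=[g(c,.012) for c,_ in bed]
def res(q,W=W,L=[l for _,l in bed]):
    c,s=np.cos(q[2]),np.sin(q[2]);return np.concatenate([np.array(q[:2])+[c*l[0]-s*l[1],s*l[0]+c*l[1]]-w for l,w in zip(L,W)])
r=least_squares(res,[.58,-.01,-.15]);q=r.x;print(q,np.round(r.fun,4))
c,s=np.cos(q[2]),np.sin(q[2]);inv=lambda w:np.array([[c,s],[-s,c]])@(w-q[:2])
for n,z,L in(("pedal",.074,((188,450),(298,468),(285,548),(175,528))),("tile",.026,((362,138),(467,158),(450,268),(343,252)))):
    M=np.array([g(x,z) for x in L]);print(n,M.mean(0),np.round([inv(m) for m in M],4))
w=lambda x,y:q[:2]+np.array([[c,-s],[s,c]])@[x,y]
print('gap',w(.013,-.068),'pedal',w(-.126,0),'fence',w(.097,0))
E
```

```text
[ 0.58555511 -0.01379733 -0.18678256] [ 0.0031 -0.0014  0.0038  0.0006 -0.0032 -0.0005 -0.0037  0.0012]
pedal [0.46243716 0.01103743] [[-0.104   0.0334]
 [-0.1023 -0.0295]
 [-0.1476 -0.0304]
 [-0.1484  0.0326]]
tile [ 0.63070769 -0.08964979] [[ 0.0928 -0.0335]
 [ 0.0922 -0.0975]
 [ 0.0255 -0.099 ]
 [ 0.0233 -0.0346]]
gap [ 0.58570151 -0.08302867] pedal [0.46174666 0.00960067] fence [ 0.68086797 -0.03181007]
```

Request:
{"method": "carry_out", "body": {
  "commands": [
    [[0,0,0],0.095,0.1],
    [[0,0,0],0.095,0.1],
    [[-0.0188,-0.0466,0],0,0.1],
    [[-0.0188,-0.0466,0],0,0.1],
    [[-0.0188,-0.0466,0],0,0.1],
    [[-0.0188,-0.0466,0],0,0.1],
    [[-0.0188,-0.0466,0],0,0.1],
    [[-0.0188,-0.0466,0],0,0.1],
    [[-0.0188,-0.0466,0],0,0.1],
    [[-0.0188,-0.0466,0],0,0.1],
    [[0,0,0],0,0.1],
    [[0,0,0],0,0.1]
  ]
}}

```text
time: 6.9
tool_pos: [0.5849, -0.083, 0.2032]
tool_rot: [3.141, -0.001, 2.956]
contact_force: [0.8, 0.5, -0.8]
opening: 0.0298
grip_force: 25.0
```

```bash
python3 - <<'E'
from h import *
s=robot.observe();print(s['tool_pos'],s['tool_rot'],s['opening'])
p=shot("wrist","w3")
i=cv2.imread('pics/w3.png')[60:300,120:440]
cv2.imwrite('pics/w3c.png',cv2.resize(i,None,fx=2.5,fy=2.5,interpolation=cv2.INTER_CUBIC))
E
```

```text
[ 0.58485738 -0.08299826  0.20317021] [ 3.14090784e+00 -1.20670685e-03  2.95625114e+00] 0.02984923927769208
```

View pics/w3c.png

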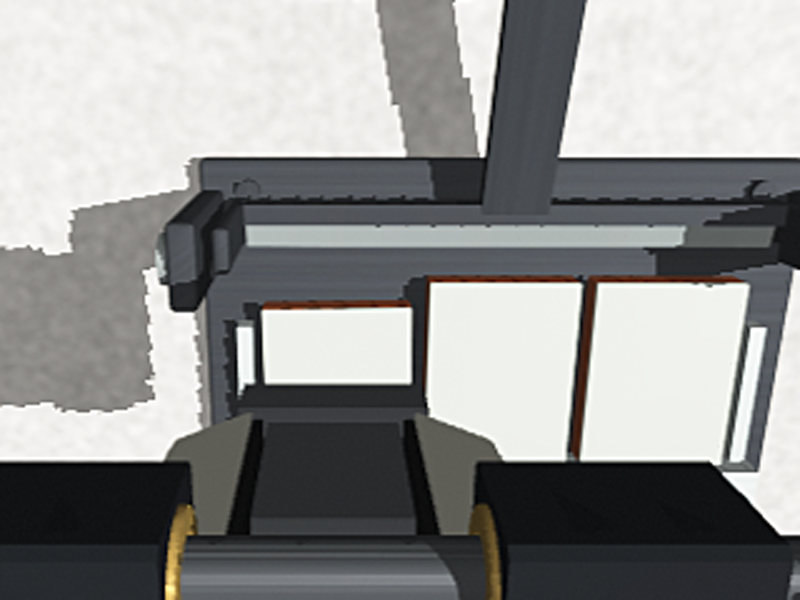

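```bash
python3 - <<'E'
from h import *
p=shot("wrist")
o=np.array([120,60]);q=np.array([.5856,-.0138]);t=-.187;c,s=np.cos(t),np.sin(t)
def g(l,C,z):
    for x in C:
        w=ground(p,np.array(x)/2.5-.3+o,z)[:2];print(l,z,np.round(w,4),'jig',np.round(np.array([[c,s],[-s,c]])@(w-q),4))
g('bed rear',((205,158),(798,158)),.012)
g('tile top',((263,308),(412,306),(263,384),(412,384)),.026)
g('tile botfront',((263,300),(408,299)),.012)
g('long top',((428,283),(582,281),(598,284),(748,285)),.026)
g('bright front',((245,248),(685,248)),.026)
g('bright back',((245,227),(685,226)),.026)
g('bright back33',((245,227),(685,226)),.033)
g('dark back',((245,204),(485,204)),.033)
E
```

```text
bed rear 0.012 [ 0.5312 -0.1257] jig [-0.0327 -0.12  ]
bed rear 0.012 [0.5752 0.1113] jig [-0.0335  0.121 ]
tile top 0.026 [ 0.5939 -0.1137] jig [ 0.0267 -0.0966]
tile top 0.026 [ 0.6042 -0.0532] jig [ 0.0256 -0.0353]
tile top 0.026 [ 0.6268 -0.1207] jig [ 0.0603 -0.0974]
tile top 0.026 [ 0.6383 -0.0586] jig [ 0.0601 -0.0342]
tile botfront 0.012 [ 0.5942 -0.1149] jig [ 0.0273 -0.0978]
tile botfront 0.012 [ 0.6051 -0.0538] jig [ 0.0266 -0.0357]
long top 0.026 [ 0.5957 -0.0453] jig [ 0.0158 -0.0291]
long top 0.026 [0.6064 0.0165] jig [0.0148 0.0336]
long top 0.026 [0.6088 0.0228] jig [0.016  0.0403]
long top 0.026 [0.6204 0.083 ] jig [0.0162 0.1016]
bright front 0.026 [ 0.5679 -0.1156] jig [ 0.0015 -0.1033]
bright front 0.026 [0.6002 0.0586] jig [0.0009 0.0738]
bright back 0.026 [ 0.5595 -0.1138] jig [-0.007  -0.1031]
bright back 0.026 [0.5912 0.059 ] jig [-0.008   0.0726]
bright back33 0.033 [ 0.5584 -0.1128] jig [-0.0084 -0.1023]
bright back33 0.033 [0.5894 0.0563] jig [-0.0093  0.0695]
dark back 0.033 [ 0.5496 -0.1108] jig [-0.0174 -0.102 ]
dark back 0.033 [ 0.5665 -0.0194] jig [-0.0177 -0.0091]
```

Request:
{"method": "carry_out", "body": {
  "commands": [
    [[-0.0015,0.002,0.03],0,0.1],
    [[0,0,0.04],0,0.1],
    [[0,0,0.035],0,0.1],
    [[0,0,0.015],0,0.1],
    [[0,0,0],0,0.1],
    [[0,0,0],0,0.1]
  ]
}}

```text
time: 7.75
tool_pos: [0.588, -0.0816, 0.0853]
tool_rot: [-3.141, 0.003, 2.957]
contact_force: [-0.6, -0.4, 0.4]
opening: 0.03
grip_force: 25.0
```

```bash
python3 - <<'E'
from h import *
s=robot.observe();print(s['tool_pos'],s['tool_rot'],s['contact_force'])
p=shot("wrist","w4")
i=cv2.imread('pics/w4.png')[120:320,120:400]
cv2.imwrite('pics/w4c.png',cv2.resize(i,None,fx=2.8,fy=2.8,interpolation=cv2.INTER_CUBIC))
E
```

```text
[ 0.58800519 -0.0815974   0.08525618] [-3.14146483e+00  2.66733886e-03  2.95730153e+00] [-0.58757976 -0.38555965  0.44924601]
```

View pics/w4c.png

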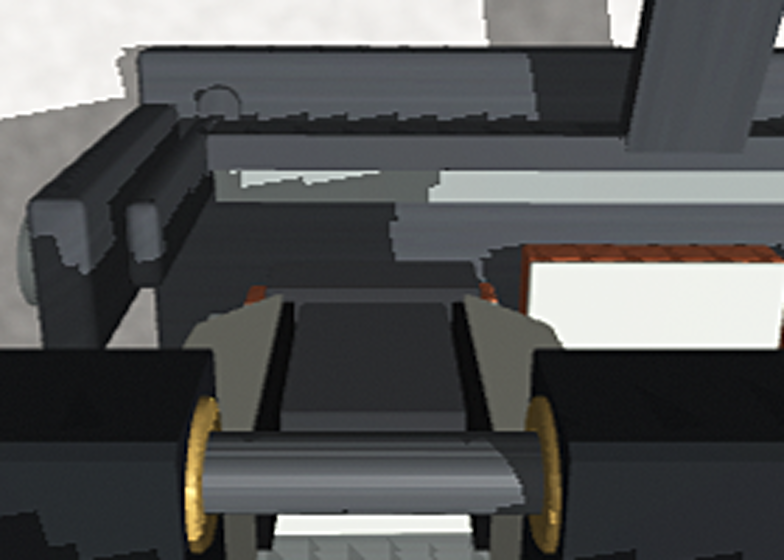

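```bash
python3 - <<'E'
from h import *
s=robot.observe();T=np.eye(4);T[:3,:3]=R.from_euler('xyz',s['tool_rot']).as_matrix();T[:3,3]=s['tool_pos']
p=shot("wrist")
def pr(l,P):
    for x in P:
        print(l,x,np.round((proj(p,(T@np.append(x,1))[:3])-[120,120]+.3)*2.8,0))
b=.0454
pr('foot bot',[(.01,-.022,b),(.01,.022,b)]);pr('foot top',[(.01,-.022,b-.016),(.01,.022,b-.016)])
pr('tab base',[(.007,-.015,b-.016),(.007,.015,b-.016)]);pr('tab top',[(.007,-.015,b-.058),(.007,.015,b-.058)])
q=np.array([.5856,-.0138]);t=-.187;c,s_=np.cos(t),np.sin(t)
def jw(x,y,z): return np.append(q+np.array([[c,-s_],[s_,c]])@[x,y],z)
for l,P in(('tile front bot',[(.0268,-.097,.012),(.0268,-.0352,.012)]),('long front top',[(.0155,-.029,.026)]),('jaw front top',[(.001,-.066,.026)])):
    for x in P: print(l,np.round((proj(p,jw(*x))-[120,120]+.3)*2.8,0))
def j(w): return np.array([[c,s_],[-s_,c]])@(w[:2]-q)
print(j(s['tool_pos']))
E
```

```text
foot bot (0.01, -0.022, 0.0454) [275. 240.]
foot bot (0.01, 0.022, 0.0454) [474. 240.]
foot top (0.01, -0.022, 0.029400000000000003) [267. 268.]
foot top (0.01, 0.022, 0.029400000000000003) [483. 268.]
tab base (0.007, -0.015, 0.029400000000000003) [302. 281.]
tab base (0.007, 0.015, 0.029400000000000003) [448. 281.]
tab top (0.007, -0.015, -0.0126) [282. 384.]
tab top (0.007, 0.015, -0.0126) [469. 384.]
tile front bot [255. 280.]
tile front bot [495. 281.]
long front top [531. 261.]
jaw front top [376. 202.]
[ 0.01501812 -0.06630189]
```

The spacer's foot edge (crop row 287) sits about 4–5 mm nearer the fence than the TCP would suggest, while jaw and tiles match. I'll shift back, go lower and look again.

Request:
{"method": "carry_out", "body": {
  "commands": [
    [[0.0045,0,0],0,0.1],
    [[0,0,0.007],0,0.1],
    [[0,0,0],0,0.1],
    [[0,0,0],0,0.1]
  ]
}}

```text
time: 8.35
tool_pos: [0.5826, -0.0809, 0.0766]
tool_rot: [3.141, -0.0, 2.957]
contact_force: [0.6, 1.2, -0.4]
opening: 0.0298
grip_force: 25.0
```

```bash
python3 - <<'E'
from h import *
s=robot.observe();T=np.eye(4);T[:3,:3]=R.from_euler('xyz',s['tool_rot']).as_matrix();T[:3,3]=s['tool_pos'];print(s['tool_pos'],s['tool_rot'])
p=shot("wrist","w5")
i=cv2.imread('pics/w5.png')[150:290,180:340]
i=cv2.LUT(i,np.array([min(255,255*(k/255)**.55) for k in range(256)],np.uint8))
cv2.imwrite('pics/w5c.png',cv2.resize(i,None,fx=4,fy=4,interpolation=cv2.INTER_CUBIC))
f=lambda w:np.round((proj(p,w)-[180,150]+.4)*4,0)
b=.0454
for n,x in dict(bot=(.01,-.022,b),bot2=(.01,.022,b),top=(.01,-.022,b-.016),base=(.007,-.015,b-.016),base2=(.007,.015,b-.016),tabtop=(.007,-.015,b-.058),tip=(.0095,-.015,.017)).items(): print(n,f((T@np.append(x,1))[:3]))
q=np.array([.5856,-.0138]);t=-.187;c,s_=np.cos(t),np.sin(t)
jw=lambda x,y,z: np.append(q+np.array([[c,-s_],[s_,c]])@[x,y],z)
for n,x in dict(tbotL=(.0268,-.097,.012),tbotR=(.0268,-.0352,.012),ttopR=(.0265,-.0352,.026),longtop=(.0155,-.029,.026),jaw=(.001,-.066,.026)).items(): print(n,f(jw(*x)))
E
```

```text
[ 0.58260893 -0.08086909  0.07656336] [ 3.14148557e+00 -1.82748400e-04  2.95678668e+00]
bot [153. 223.]
bot2 [438. 223.]
top [142. 263.]
base [191. 282.]
base2 [401. 282.]
tabtop [163. 429.]
tip [184. 301.]
tbotL [121. 331.]
tbotR [474. 332.]
ttopR [485. 367.]
longtop [527. 305.]
jaw [299. 221.]
```

View pics/w5c.png

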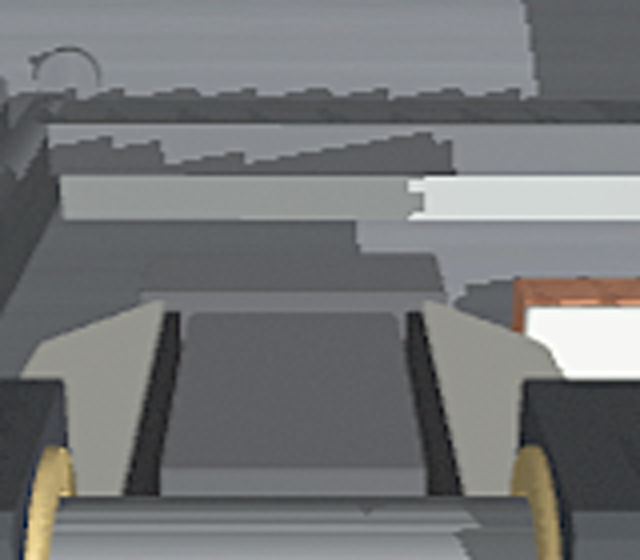

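The foot's bottom edge (row 254, columns 142–437) now clears the jaw front (row 220) by about 3.5 mm, and it is centred on the gap. Lowering.

Request:
{"method": "carry_out", "body": {
  "commands": [
    [[0,0,0.007],0,0.1],
    [[0,0,0.006],0,0.1],
    [[0,0,0.003],0,0.1],
    [[0,0,0.001],0,0.1],
    [[0,0,0],0,0.1]
  ]
}}

```text
time: 9.02
tool_pos: [0.5827, -0.0808, 0.0597]
tool_rot: [3.141, 0.0, 2.957]
contact_force: [-1.1, -1.2, -0.2]
opening: 0.0297
grip_force: 25.0
```

Request:
{"method": "carry_out", "body": {
  "commands": [
    [[0,0,0.001],0,0.1],
    [[0,0,0.001],0,0.1],
    [[0,0,0],0,0.1]
  ]
}}

```text
time: 9.4
tool_pos: [0.5826, -0.0808, 0.0577]
tool_rot: [3.142, -0.0, 2.957]
contact_force: [-0.5, -0.9, -1.1]
opening: 0.03
grip_force: 25.0
```

Request:
{"method": "carry_out", "body": {
  "commands": [
    [[0,0,0.001],0,0.1],
    [[0,0,0.0005],0,0.1],
    [[0,0,0],0,0.1]
  ]
}}

```text
time: 9.78
tool_pos: [0.5826, -0.0808, 0.0562]
tool_rot: [3.141, -0.0, 2.957]
contact_force: [1.0, 0.1, -1.4]
opening: 0.03
grip_force: 25.0
```

Request:
{"method": "carry_out", "body": {
  "commands": [
    [[0,0,0.001],0,0.1],
    [[0,0,0],0,0.1]
  ]
}}

```text
time: 10.02
tool_pos: [0.5827, -0.0809, 0.0558]
tool_rot: [3.142, 0.001, 2.957]
contact_force: [-2.4, 0.7, 5.6]
opening: 0.03
grip_force: 25.0
```

Bed contact (5.6 N). Releasing and rising.

Request:
{"method": "carry_out", "body": {
  "commands": [
    [[0,0,0],0,0.35],
    [[0,0,0],0,0.55],
    [[0,0,0],0,0.55],
    [[0,0,-0.02],0,0.55],
    [[0,0,-0.04],0,0.55],
    [[0,0,-0.04],0,0.55],
    [[0,0,-0.04],0,0.55],
    [[0,0,0],0,0.55]
  ]
}}

```text
time: 11.02
tool_pos: [0.5843, -0.0812, 0.1987]
tool_rot: [-3.141, 0.007, 2.957]
contact_force: [1.0, -0.2, -0.3]
opening: 0.0505
grip_force: 0.0
```

```bash
python3 - <<'E'
from h import *
s=robot.observe();print(s['tool_pos'],s['tool_rot'])
p=shot("wrist","w6")
i=cv2.imread('pics/w6.png')[90:290,120:400]
i=cv2.LUT(i,np.array([min(255,255*(k/255)**.55) for k in range(256)],np.uint8))
cv2.imwrite('pics/w6c.png',cv2.resize(i,None,fx=2.8,fy=2.8,interpolation=cv2.INTER_CUBIC))
for d in robot.tip_of(p,'pedal')[:2]:print(d,ground(p,d['at'],.074))
E
```

```text
[ 0.5842773  -0.08124105  0.19865109] [-3.14110978  0.0070456   2.9569365 ]
{'at': [350.1, 4.5], 'p': 0.59} [0.46305454 0.01312273 0.074     ]
{'at': [316.5, 237.2], 'p': 0.38} [ 0.6453437  -0.03432682  0.074     ]
```

View pics/w6c.png

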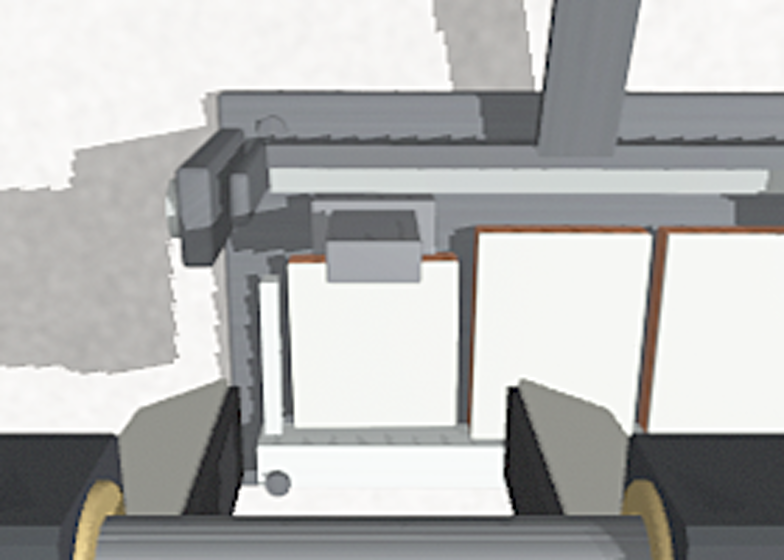

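The spacer stands square in the gap between the jaw bar and the short tile (foot at crop (375,225)), free of the gripper. Next is the pedal.

Request:
{"method": "carry_out", "body": {
  "commands": [
    [[0.0343,0.0169,0],0,0],
    [[0.0343,0.0169,0],0,0],
    [[0.0343,0.0169,0],0,0],
    [[0.0343,0.0169,0],0,0],
    [[0,0,0.03],0,0],
    [[0,0,0.04],0,0],
    [[0,0,0.02],0,0],
    [[0,0,0],0,0],
    [[0,0,0],0,0]
  ]
}}

```text
time: 12.25
tool_pos: [0.4602, 0.0108, 0.1053]
tool_rot: [3.142, -0.0, 2.957]
contact_force: [-0.7, 0.3, 0.5]
opening: 0.0002
grip_force: 0.0
```

Request:
{"method": "carry_out", "body": {
  "commands": [
    [[-0.001,0,0.01],0,0],
    [[0,0,0.005],0,0],
    [[0,0,0.005],0,0],
    [[0,0,0.005],0,0],
    [[0,0,0.004],0,0],
    [[0,0,0.003],0,0],
    [[0,0,0],0,0],
    [[0,0,0],0,0]
  ]
}}

```text
time: 13.25
tool_pos: [0.4624, 0.0104, 0.0737]
tool_rot: [3.141, 0.003, 2.957]
contact_force: [1.6, -1.7, 5.7]
opening: 0.0004
grip_force: 2.4
```

Request:
{"method": "carry_out", "body": {
  "commands": [
    [[0,0,0.003],0,0],
    [[0,0,0.002],0,0],
    [[0,0,0.001],0,0],
    [[0,0,0],0,0],
    [[0,0,0],0,0]
  ]
}}

```text
time: 13.88
tool_pos: [0.4632, 0.0103, 0.068]
tool_rot: [3.141, 0.005, 2.957]
contact_force: [4.2, -1.3, 6.3]
opening: 0.0001
grip_force: 2.7
```

Request:
{"method": "carry_out", "body": {
  "commands": [
    [[0,0,0.0015],0,0],
    [[0,0,0.001],0,0],
    [[0,0,0],0,0],
    [[0,0,0],0,0]
  ]
}}

```text
time: 14.38
tool_pos: [0.4636, 0.0102, 0.0659]
tool_rot: [3.141, 0.006, 2.957]
contact_force: [3.8, -0.6, 9.3]
opening: 0.0007
grip_force: 4.3
```

Request:
{"method": "carry_out", "body": {
  "commands": [
    [[0,0,0.001],0,0],
    [[0,0,0.0005],0,0],
    [[0,0,0],0,0],
    [[0,0,0],0,0]
  ]
}}

```text
time: 14.88
tool_pos: [0.4638, 0.0102, 0.0653]
tool_rot: [3.141, 0.007, 2.957]
contact_force: [1.2, -0.4, 19.6]
opening: 0.0003
grip_force: 9.6
```

```bash
python3 - <<'E'
from h import *
p=shot("top","t7")
F=[]
for k in range(4): s=robot.observe();F.append(s['contact_force']);robot.read_camera("top")
print(np.round(F,1))
q=np.array([.5856,-.0138]);t=-.187;c,s_=np.cos(t),np.sin(t)
# profile along jig x at tile columns: tile/fence brightness before(t2) and now
for n in('t2','t7'):
    i=cv2.imread('pics/%s.png'%n,0).astype(np.float32)
    for y in(-.055,-.085,0.):
        r=[]
        for x in np.arange(.076,.104,.002):
            u=proj(p,np.append(q+np.array([[c,-s_],[s_,c]])@[x,y],.026));r.append(int(cv2.getRectSubPix(i,(1,1),tuple(map(float,u)))[0,0]))
        print(n,y,r)
E
```

```text
[[ 0.2 -0.9 18.8]
 [ 0.3 -0.8 19.1]
 [-0.1 -1.3 20.8]
 [ 0.3 -0.8 20.8]]
t2 -0.055 [160, 160, 160, 160, 161, 160, 151, 126, 89, 82, 117, 154, 169, 170]
t2 -0.085 [159, 160, 160, 160, 160, 160, 156, 130, 94, 82, 109, 157, 171, 168]
t2 0.0 [160, 160, 160, 160, 160, 160, 160, 160, 159, 150, 152, 161, 167, 168]
t7 -0.055 [161, 161, 162, 161, 161, 161, 161, 161, 161, 146, 148, 160, 169, 171]
t7 -0.085 [161, 161, 161, 161, 161, 161, 161, 161, 158, 141, 138, 159, 171, 170]
t7 0.0 [161, 160, 161, 161, 161, 161, 161, 161, 160, 152, 153, 162, 169, 170]
```

Request:
{"method": "carry_out", "body": {
  "commands": [
    [[0,0,-0.0002],0,0],
    [[0,0,0],0,0],
    [[0,0,0],0,0],
    [[0,0,0],0,0]
  ]
}}

```text
time: 15.62
tool_pos: [0.4638, 0.0102, 0.0654]
tool_rot: [3.141, 0.007, 2.957]
contact_force: [-0.2, -1.2, 18.2]
opening: 0.0002
grip_force: 8.9
```

```bash
python3 -c "
from cell import robot
print(robot.hand_in())"
```

```text
the job is handed in; nothing more can be done
None
```

I stood the spacer in the gap between the jaw bar and the short tile and let go of it. I then pressed the pedal about 26 mm down and handed in at about 16 s, still pushing with about 18 N. The top camera shows the tile's back edge closed up to the fence, with possibly a few tenths of a mm left at its outer side. I did not touch the beaker, bottle or tape roll.

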